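Back off the knurled lock nut and index the bar

TASK

Free the wooden bar in the drilling jig: with a fingertip on the knurled rim of the big round nut, roll it counter-clockwise (seen from above) until it stands two full turns out from tight, with its mark in line with the strap again and pointing to the pin end. It has already been backed off by part of the first turn. Only then push the bar with a fingertip along its channel, flat on the plate, until it rests against the end stop. Do not grip or lift anything, leave the nut at two turns, and do not disturb the loose things round about.

Things in the scene. Friction and masses are not known exactly. Their poses are not given: they have to be found in the camera images.
- jig: Drilling jig, fixed: aluminium plate 12 mm thick spanning x -135..+70, y -100..+100 mm. Origin on the table under the nut's axis, z up. The bar's channel runs along y at x = -95 mm (robot side), between rails 39 mm apart, tops 18 mm above the table; its -y end is open. A 14 mm threaded post on the nut's axis ends 106 mm above the table.
- stop_face (a point): Centre of the inner face of the steel end stop (55 mm wide, 30 mm high) that closes the channel's +y end; jig x = -95, y = +95 mm, 24 mm above the table.
- pin_tip (a point): Lower tip of the 9 mm locating pin under the strap, jig x = -95, y = 0; 30 mm above the table (6 mm deep in the bar's hole) when tight. The strap is a steel bar along jig x, from -117 to +70 mm, 26 mm wide, underside 10 mm and top 20 mm above this point. Nut, strap and pin rise together, 4 mm per turn; the pin leaves the hole after about 1.5 turns.
- nut_mid (a point): On the nut's axis at half rim height; 73 mm above the table when tight, rises with the nut, does not turn; axes as the jig's. Knurled rim: upright cylinder, radius 45 mm, 26 mm high (13 mm above and below this point), friction about 1.2. Below it a hub of radius 20 mm, then the strap, top 23 mm below this point. On top only a 3 mm washer (radius 16 mm) and the post.
- nut (a joint): Angle of the nut, rad: 0 = tight, growing counter-clockwise seen from above (looser), 12.57 = two full turns; it can go on to 25.1. Starts between 0.3 and 2.5. A dark line on its top, from the washer to the rim, points along the jig's -x (over the strap, to the pin) at 0 and after every full turn. Friction about 1.3 N at the rim; stays where left.
- bar: Loose wooden bar, 36 x 150 x 24 mm, about 0.25 kg, flat in the channel (1.5 mm play each side), length along jig y; origin at the centre of its underside, axes as the jig's. Two upright 13 mm holes at its y = +25 and -20 mm. Starts at jig y = -25 mm with the pin in the first hole; rests against the stop at jig y = +20 mm, second hole under the pin.
- bar_end (a point): Centre of the bar's end face on the open (-y) side, 12 mm above its underside; the face to push, toward +y of the jig. There is free space beyond it.
- offcut: Loose pine offcut, 40 x 55 x 20 mm, lying on the jig's plate; origin under its centre. Leave alone.
- hex_key: Loose hex key, 33 x 91 x 5 mm, lying on the jig's plate; origin under its centre. Leave alone.
- dog: Loose aluminium bench dog, 31 mm round, 48 mm high, standing beside the jig; origin under its centre. Leave alone.
- screwdriver: Loose screwdriver, 171 x 29 x 26 mm, lying beside the jig; origin under its centre. Leave alone.
- spanner: Loose spanner, 167 x 38 x 9 mm, lying beside the jig; origin under its centre. Leave alone.

How it is judged:
By the outcome, as a careful person would: the job done as asked, in the order asked, and still so for the second after the job is handed in, with the robot touching nothing.
It also fails if it takes over 70 s, if anything falls off the work surface, if the arm or the gripper's body presses on something with over 40 N, if the wrist force passes 120 N, or if a joint passes its speed limit or range.

ROBOT

A 6-joint arm with a two-finger parallel gripper is mounted at the origin on a cart in front of the work surface, level with it; the furniture and walls round the work are solid. World frame = base frame: x ahead of the robot, y to its left, z up, the work surface at z = 0. Lengths are in m, angles in rad, forces in N, time in s.
With the tool pointing down it reaches from about 0.225 to 0.875 m from the base axis. Payload 3.4 kg.
Tool frame: the origin (TCP) lies midway between the tips of the shut fingers; the grasp point (between the pads) lies 19 mm behind it (pinch_z is the distance from the TCP to the grasp point, in m); z points along the fingers, y is the line along which they close (so a half turn about z gives the same grasp; the last joint's range is limited). The gripper opens to 85 mm and grips with 20 to 120 N. Pads are 22 mm wide; open, the fingers measure 114 mm over their backs; the gripper's body (76 mm by 85 mm) begins 54 mm behind the grasp point. The pads swing forward as they close: fully open they stand 13 mm farther back than shut.
Start: joints at [1.208, 0.276, 1.505, -0, 1.361, -0.121], TCP at [0.138, 0.558, 0.231] pointing down, gripper open.
Joint ranges: [-2.89, 2.89], [-0.75, 2.08], [0.22, 2.7], [-1.18, 4.32], [0.11, 2.71], [-2.7, 2.7]. Speed limits (rad/s): [2.57, 2.57, 3.14, 3.14, 3.14, 3.14].

INTERFACE

Orientations are given as a unit quaternion [w, x, y, z].
In Python, from rig import get_state, get_image, sign_off, pinch_z gives the robot as it stands.
- The arm moves only by the tool send_rows, never from a script. Its argument "steps" is one flat list of numbers, 5 for each row, row after row: the gripper's target within -1 to 1 (fully open at 1, half-way at 0, shut at -1), then the shift along the tool's x, y, z in cm, then the turn about the tool's z in degrees. In form: [gripper, x, y, z, roll, gripper, x, y, z, roll, ...]. A call has 1 to 12 rows; each row shifts and turns the commanded pose from where the row before left it, along the tool's axes as they then stand; what a row does not reach is not made up. A row lasts 1/10 s, in which the tool goes at most 50 mm and 8.59 degrees, less where a joint would pass 70% of its speed; a pose out of reach is approached as far as the arm can. A call is refused whole if a number of a shift passes 5 or a number of a turn 8.59, either way. A call with a gripper value outside its range is refused whole. The fingers move at their own pace and stop on an object; "newtons" is the grip in N (left out, the last holds). Time passes only in rows, so rows that do not move let the fingers close. It gives the time, the measured TCP pose, the force, the opening and the grip force at its end, in the units of the state.
- get_state(): the state, without advancing time (a new reading comes with each control period).
- get_image(name): name is "scene" or "top" or "wrist"; returns a dict with "color" (384x512x3 uint8, red, green, blue), "mtx" (3x3 intrinsics, pixels), "T" (4x4, takes a point from camera to world coordinates); the wrist camera has in their place "mount" (4x4, takes a point from camera to tool coordinates, whose origin is the TCP and whose axes are the flange's). Camera axes: x right, y down, z forward; pixel columns grow to the right and rows downward; lengths in m; the calibration is good to about 2 mm. The wrist camera is an equidistant fisheye: a pixel r from the principal point sees the ray r / f radians off the axis. A picture is of the moment at which its call begins: read the wrist's pose just before it. There is no depth.
- sign_off(): hands the job in; it is judged then, once.
The state is a dict: "clock": time; "qpos": joint angles; "qd": joint speeds; "effort": joint torques, N m; "position": TCP position; "ee_rot": TCP orientation; "contact_force": force on the tool from outside, world axes, zero at the start; "moment": the same for the moment, N m; "width": finger opening in m; "gripper_force": force on a finger pad.
Only numpy, scipy, OpenCV 4.12 (cv2) and the standard library are available. Lean on these libraries where they do the work, as an engineer would, in place of code of your own. Each camera call takes 0.05 s, during which the arm holds its last target. There are 200 camera calls.

## Working session

There is one attempt and no reset: what is moved stays moved. The work goes in short steps, Python scripts to look and compute and a tool call to move; the robot and the scene stay as the last step left them, time stands still between calls to the robot, and variables do not carry over. Pictures are saved under pics/ and viewed, at most 10 in all, crops included, and the job is handed in when it is done.

Besides the shell and the picture viewer there is one more tool, called after "Emit:" as name(argument=value, ...), one argument or row to a line, values as JSON. send_rows: Moves the arm, as the interface text tells. Its arguments: {"type":"object","properties":{"steps":{"type":"array"},"newtons":{"type":"number"}},"required":["steps"]}

```bash
mkdir -p pics
python3 - <<'E'
from rig import *
import cv2,numpy as np
s=get_state();print({k:np.round(v,3) for k,v in s.items()},pinch_z)
for n in("scene","top"):
    i=get_image(n);cv2.imwrite(f"pics/{n}0.png",i["color"][:,:,::-1]);print(n,i["mtx"].round(1).tolist(),i["T"].round(4).tolist())
i=get_image("wrist");print(i["mtx"],i["mount"])
E
```

```text
{'clock': np.float64(0.0), 'qpos': array([ 1.208,  0.277,  1.506,  0.   ,  1.361, -0.121]), 'qd': array([-0.   , -0.001, -0.001,  0.001, -0.001, -0.001]), 'effort': array([-1.0000e-03, -4.1677e+01, -2.4580e+01, -0.0000e+00,  1.1000e-02,
       -0.0000e+00]), 'position': array([0.137, 0.558, 0.23 ]), 'ee_rot': array([-0.   ,  0.121,  0.993, -0.001]), 'contact_force': array([-0.605,  0.351, -0.083]), 'moment': array([-0.016,  0.006, -0.048]), 'gripper_force': np.float64(0.0), 'width': np.float64(0.085)} 0.0187
scene [[492.1, 0.0, 264.8], [0.0, 492.1, 189.7], [0.0, 0.0, 1.0]] [[0.7858, -0.2449, 0.568, 0.1132], [-0.6179, -0.3508, 0.7036, -0.482], [0.027, -0.9039, -0.427, 0.4463], [0.0, 0.0, 0.0, 1.0]]
top [[490.4, 0.0, 257.0], [0.0, 490.4, 182.7], [0.0, 0.0, 1.0]] [[-0.027, -0.9912, 0.1292, 0.4498], [-0.9996, 0.0278, 0.0044, 0.1071], [-0.008, -0.1291, -0.9916, 0.9982], [0.0, 0.0, 0.0, 1.0]]
[[297.31863964   0.         250.21081655]
 [  0.         297.31863964 194.00587577]
 [  0.           0.           1.        ]] [[ 2.73352269e-04 -9.51505126e-01 -3.07632769e-01  7.94537002e-02]
 [ 9.99999962e-01  2.52648509e-04  1.07127428e-04 -1.92821586e-03]
 [-2.42093360e-05 -3.07632787e-01  9.51505159e-01 -1.42914935e-01]
 [ 0.00000000e+00  0.00000000e+00  0.00000000e+00  1.00000000e+00]]
```

View pics/scene0.png

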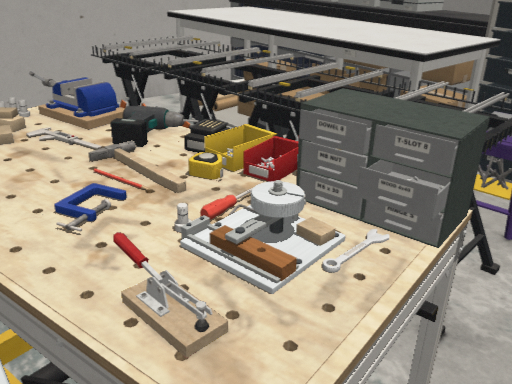

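View pics/top0.png

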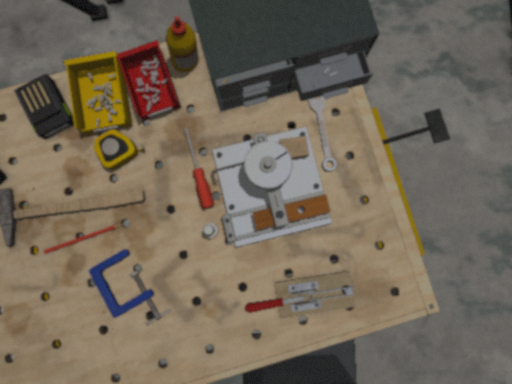

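The scene view shows the jig at about (265,240) with the nut at (277,200). The top view shows the nut at (268,164), the strap's pin end at (279,220), the bar's open end at (328,205) and the stop at (228,230). Next I'll enlarge both views.

```bash
cat > h.py <<'E'
from rig import *
import cv2,numpy as np
def ray(i,u,v):
    T=i["T"];d=T[:3,:3]@np.linalg.inv(i["mtx"])@[u,v,1.];return T[:3,3],d
def onz(i,u,v,z):
    o,d=ray(i,u,v);return o+d*(z-o[2])/d[2]
def proj(i,P):
    T=np.linalg.inv(i["T"]);p=i["mtx"]@(T[:3,:3]@P+T[:3,3]);return p[:2]/p[2]
E
python3 - <<'E'
from h import *
i=get_image("top");s=get_image("scene")
c=cv2.resize(i["color"][115:255,195:345],None,fx=5,fy=4,interpolation=cv2.INTER_CUBIC)
c=cv2.resize(i["color"][120:250,200:345],(725,650)[:2] if 0 else (660,592),interpolation=cv2.INTER_CUBIC)
cv2.imwrite("pics/a.png",c[:,:,::-1])
c=cv2.resize(s["color"][170:290,170:350],(800,533),interpolation=cv2.INTER_CUBIC)
cv2.imwrite("pics/b.png",c[:,:,::-1])
E
```

```text
(no output)
```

View pics/a.png

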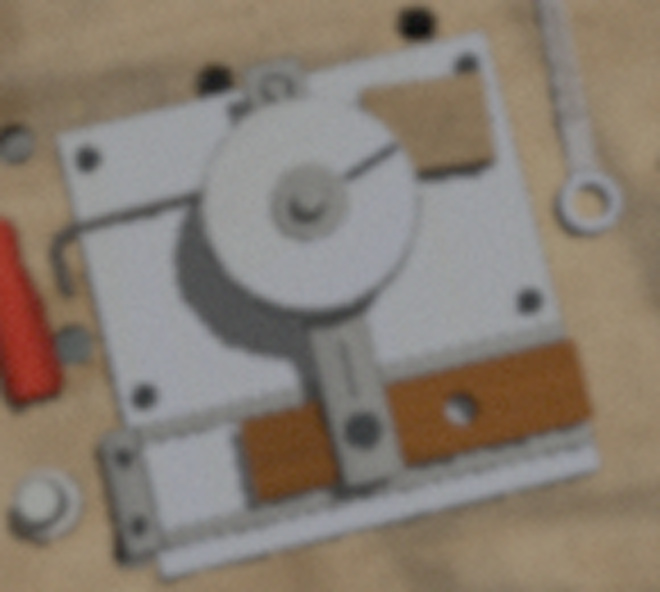

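View pics/b.png

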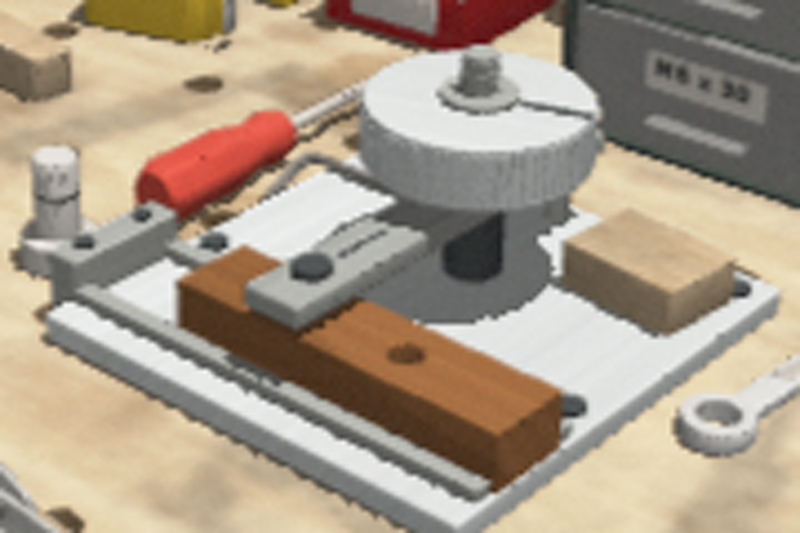

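Crop a shows the plate corners at (60,135), (487,35), (598,470) and (165,578). The nut disc is centred near (309,203) and its mark runs from (345,180) to (400,145). The strap's axis is at (345,335)–(368,470). Crop b shows the same mark pointing right and away from the camera, so the nut stands at roughly 2.2 rad.

Run:
```python
from h import *
i=get_image("top");s=get_image("scene")
k=660/145
U=lambda x,y:(200+(x+.5)/k-.5,120+(y+.5)/k-.5)
src=np.array([[70,100],[70,-100],[-135,-100],[-135,100]],float)/1e3
c=np.array([onz(i,*U(*p),.012)[:2] for p in[(60,135),(487,35),(598,470),(165,578)]])
print(c.round(4).tolist(),[np.linalg.norm(c[j]-c[j-1]).round(4) for j in range(4)])
a=src-src.mean(0);b=c-c.mean(0);yaw=np.arctan2((a[:,0]*b[:,1]-a[:,1]*b[:,0]).sum(),(a*b).sum())
R=np.array([[np.cos(yaw),-np.sin(yaw)],[np.sin(yaw),np.cos(yaw)]]);o=c.mean(0)-R@src.mean(0)
print("yaw",np.degrees(yaw),"origin",o, "resid mm",((c-o-src@R.T)*1e3).round(1).tolist())
# nut disc: bright blob
g=cv2.cvtColor(i["color"],cv2.COLOR_RGB2GRAY)[120:250,200:345]
g=cv2.resize(g,(660,592),interpolation=cv2.INTER_CUBIC)
h=cv2.HoughCircles(cv2.GaussianBlur(g,(7,7),2),cv2.HOUGH_GRADIENT,1,400,param1=80,param2=20,minRadius=95,maxRadius=122);print(h)
n=onz(i,*U(309,203),.0874)[:2]
print("nut",n)
if h is not None: x,y,r=h[0,0];n2=onz(i,*U(x,y),.0874)[:2];print(n2,"r",np.linalg.norm(onz(i,*U(x+r,y),.0874)[:2]-n2))
m=onz(i,*U(400,145),.0874)[:2]-onz(i,*U(345,180),.0874)[:2]
print("mark ang",(np.degrees(np.arctan2(m[1],m[0])-yaw)-180)%360)
be=o+R@[-.095,-.1];print("bar end",be,onz(i,*U(583,383),.036))
# scene check of nut centre/ cabinet
print("proj nut top in scene",proj(s,np.r_[o,.0874]), "post top",proj(s,np.r_[o,.106]))
# cabinet front bottom edge
print("cabinet", onz(i,225,107,0),onz(i,300,97,.05))
```

```text
[[0.6499, 0.2001], [0.6904, 0.0064], [0.493, -0.0345], [0.451, 0.1571]] [np.float64(0.2035), np.float64(0.1979), np.float64(0.2015), np.float64(0.1962)]
yaw 12.020670088156166 origin [0.60287581 0.08906283] resid mm [[-0.6, -1.3], [-1.8, 0.6], [1.4, 2.3], [1.0, -1.6]]
None
nut [0.60305726 0.09048266]
mark ang 109.15370338553436
bar end [ 0.53078538 -0.02852956] [ 0.52962276 -0.02636119  0.036     ]
proj nut top in scene [277.88405663 192.07695376] post top [278.30926397 182.07468614]
cabinet [0.74174181 0.17429191 0.        ] [0.74325271 0.02098778 0.05      ]
```

Emit:
send_rows(
  steps=[-1,-2,-1.3,0,0,-1,-4.2,-2.65,0,0,-1,-4.2,-2.65,0,0,-1,-4.2,-2.65,0,0,-1,-4.2,-2.65,0,0,-1,-4.2,-2.65,0,0,-1,-4.2,-2.65,0,0,-1,-4.2,-2.65,0,0,-1,-4.2,-2.65,0,0,-1,-4.2,-2.65,0,0,-1,-4.2,-2.65,0,0,-1,-4.2,-2.65,0,0],
  newtons=60,
)

```text
clock: 1.55
position: [0.534, 0.1455, 0.2315]
ee_rot: [0.0, 0.121, 0.993, 0.0]
contact_force: [0.4, 1.0, 0.4]
width: -0.0001
gripper_force: 0.0
```

Emit:
send_rows(
  steps=[-1,0,0,0,8.5,-1,0,0,0,8.5,-1,0,0,0,8.5,-1,0,0,0,8.5,-1,0,0,0,8.5,-1,0,0,0,8.5,-1,0,0,0,8.5,-1,0,0,0,8.5,-1,0,0,0,8.5,-1,0,0,0,8.5,-1,0,0,0,8.5,-1,0,0,0,8.5],
)

```text
clock: 2.75
position: [0.5327, 0.1472, 0.2313]
ee_rot: [-0.0, 0.849, 0.528, 0.0]
contact_force: [0.1, -0.1, 0.2]
width: 0.0001
gripper_force: 0.0
```

Emit:
send_rows(
  steps=[-1,0,0,0,8.5,-1,0,0,0,8.5,-1,0,0,0,8.5,-1,0,0,0,8.5,-1,0,0,0,8.5,-1,0,0,0,8.5,-1,0,0,0,8.5,-1,0,0,0,8.5,-1,0,0,0,8.5,-1,0,0,0,8.5,-1,0,0,0,8.5,-1,0,0,0,8.5],
)

```text
clock: 3.95
position: [0.5327, 0.1472, 0.2313]
ee_rot: [-0.0, 0.945, -0.327, -0.0]
contact_force: [-0.5, 0.1, -0.9]
width: 0.0002
gripper_force: 0.0
```

```bash
cat >> h.py <<'E'
from scipy.spatial.transform import Rotation as Ro
N=np.array([.603,.0895])
def st(show=True):
    s=get_state();q=s["ee_rot"];R=Ro.from_quat([q[1],q[2],q[3],q[0]]).as_matrix()
    d=s["position"][:2]-N
    print("t %.2f"%s["clock"],"p",s["position"].round(4),"tx ang %.1f"%np.degrees(np.arctan2(R[1,0],R[0,0])),"alpha %.1f rho %.1f mm"%(np.degrees(np.arctan2(d[1],d[0]))%360,1e3*np.hypot(*d)),"tilt %.3f"%R[2,2],"F",s["contact_force"].round(1),"q",s["qpos"].round(2),"w",s["width"].round(4))
    c=R.T@np.r_[N-s["position"][:2],0];print("nut centre in tool mm",(c*1e3).round(1))
    return s,R
E
python3 -c "
from h import *
st()"
```

```text
Traceback (most recent call last):
  File "h.py", line 14, in st
    print("t %.2f"%s["clock"],"p",s["position"].round(4),"tx ang %.1f"%np.degrees(np.arctan2(R[1,0],R[0,0])),"alpha %.1f rho %.1f mm"%(np.degrees(np.arctan2(d[1],d[0]))%360,1e3*np.hypot(*d)),"tilt %.3f"%R[2,2],"F",s["contact_force"].round(1),"q",s["qpos"].round(2),"w",s["width"].round(4))
                                                                                                                                                                                                                                                                             ^^^^^^^^^^^^^^^^
AttributeError: 'float' object has no attribute 'round'
```

Emit:
send_rows(
  steps=[-1,0,0,4,1.2,-1,0,0,4,0,-1,0,0,4,0,-1,0,0,3.8,0,-1,1.3,0,0,0,-1,1.4,0,0,0,-1,0,0,0,0,-1,0,0,0,0],
)

```text
clock: 4.75
position: [0.5561, 0.1299, 0.0755]
ee_rot: [-0.001, 0.942, -0.335, 0.002]
contact_force: [-0.2, 0.4, 0.4]
width: 0.0001
gripper_force: 0.0
```

```bash
sed -i 's/s\["width"\].round(4)/round(s["width"],4)/' h.py
python3 - <<'E'
from h import *
s,R=st()
w=get_image("wrist");cv2.imwrite("pics/w1.png",w["color"][:,:,::-1])
E
```

```text
t 4.75 p [0.5561 0.1299 0.0755] tx ang -39.1 alpha 139.3 rho 61.9 mm tilt -1.000 F [-0.2  0.4  0.4] q [0.11 0.4  1.74 0.   1.   2.36] w 0.0001
nut centre in tool mm [61.9  1.7  0.2]
```

View pics/w1.png

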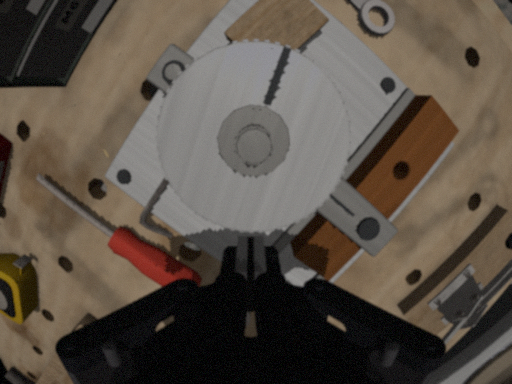

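The wrist view shows the post at (254,148), the mark running from (268,100) to (284,52), and the strap at lower right. The shut fingertips, at (250,255), are about at the rim. I'll close in gently.

Emit:
send_rows(
  steps=[-1,0.3,0.1,0,0,-1,0.1,0,0,0,-1,0,0,0,0],
)

```text
clock: 5.1
position: [0.5563, 0.127, 0.0737]
ee_rot: [-0.0, 0.942, -0.334, 0.0]
contact_force: [-0.1, -0.1, 0.8]
width: -0.0001
gripper_force: 0.0
```

Emit:
send_rows(
  steps=[-1,0.1,0,0,0,-1,0.1,0,0,0,-1,0,0,0,0],
)

```text
clock: 5.4
position: [0.5578, 0.1257, 0.0732]
ee_rot: [-0.0, 0.942, -0.334, 0.0]
contact_force: [-1.1, 0.5, 1.5]
width: 0.0002
gripper_force: 0.0
```

Emit:
send_rows(
  steps=[-1,0.1,0,0,0,-1,0.1,0,0,0,-1,0,0,0,0],
)

```text
clock: 5.7
position: [0.559, 0.1247, 0.0732]
ee_rot: [-0.0, 0.942, -0.334, -0.001]
contact_force: [-1.3, 1.3, 0.6]
width: -0.0002
gripper_force: 0.7
```

Emit:
send_rows(
  steps=[-1,0.15,0,0,0,-1,0,0,0,0,-1,0,0,0,0],
)

```text
clock: 6.0
position: [0.559, 0.1246, 0.0732]
ee_rot: [-0.0, 0.942, -0.334, -0.002]
contact_force: [-3.2, 4.2, 2.1]
width: 0.0002
gripper_force: 2.6
```

Emit:
send_rows(
  steps=[-1,0.15,0,0,0,-1,0,0,0,0,-1,0,0,0,0],
)

```text
clock: 6.3
position: [0.559, 0.1244, 0.0732]
ee_rot: [-0.001, 0.942, -0.335, -0.003]
contact_force: [-5.0, 6.1, 4.0]
width: -0.0
gripper_force: 4.1
```

Emit:
send_rows(
  steps=[-1,0.02,0.37,0,-4,-1,0.05,0.75,0,-8,-1,0.05,0.75,0,-8,-1,0.05,0.75,0,-8,-1,0.05,0.75,0,-8,-1,0,0,0,0],
)

```text
clock: 6.9
position: [0.547, 0.0908, 0.0734]
ee_rot: [0.0, 1.0, -0.026, -0.003]
contact_force: [-6.8, -1.1, 5.9]
width: 0.0002
gripper_force: 2.9
```

```bash
cat >> h.py <<'E'
def wproj(w,P,s,R):
    p=w["mount"];q=np.linalg.inv(p)@np.r_[R.T@(P-s["position"]),1]
    r=np.hypot(q[0],q[1]);th=np.arctan2(r,q[2]);m=w["mtx"];return np.array([m[0,2]+m[0,0]*th*q[0]/r,m[1,2]+m[1,1]*th*q[1]/r])
def mark(name,zt=.0895):
    """polar unwrap of the nut's top face about its axis: darkest direction, in nut degrees mod 360"""
    s,R=st();w=get_image("wrist");cv2.imwrite(name,w["color"][:,:,::-1])
    g=cv2.cvtColor(w["color"],cv2.COLOR_RGB2GRAY).astype(np.float32)
    a=np.arange(0,360,.5);rr=np.arange(.022,.041,.001)
    best=None;V=np.zeros((len(a),len(rr)),np.float32)
    P=[[wproj(w,np.r_[N+r*np.array([np.cos(np.radians(192+x)),np.sin(np.radians(192+x))]),zt],s,R) for r in rr] for x in a]
    P=np.float32(P);V=cv2.remap(g,P[:,:,0].copy(),P[:,:,1].copy(),cv2.INTER_LINEAR)
    m=np.median(V,1);i=m.argsort()[:14]
    print("median",np.median(m),"darkest",sorted(a[i]),m[i].round().astype(int))
    print("axis px at top",wproj(w,np.r_[N,zt],s,R),"post top",wproj(w,np.r_[N,.106],s,R))
E
python3 -c "
from h import *
mark('pics/w2.png')"
```

```text
t 6.90 p [0.547  0.0908 0.0734] tx ang -2.9 alpha 178.7 rho 56.0 mm tilt -1.000 F [-6.8 -1.1  5.9] q [ 0.04  0.38  1.78 -0.    0.99  1.66] w 0.0002
nut centre in tool mm [56.  -1.6 -0.3]
median 135.05078 darkest [np.float64(141.0), np.float64(141.5), np.float64(142.0), np.float64(142.5), np.float64(143.0), np.float64(143.5), np.float64(144.0), np.float64(144.5), np.float64(145.0), np.float64(145.5), np.float64(146.0), np.float64(146.5), np.float64(147.0), np.float64(147.5)] [46 47 47 47 48 48 49 51 52 62 64 76 84 97]
axis px at top [242.49029979 151.96435092] post top [241.42074266 159.61062928]
```

Emit:
send_rows(
  steps=[-1,0.05,0.75,-0.01,-8,-1,0.05,0.75,-0.01,-8,-1,0.05,0.75,-0.01,-8,-1,0.05,0.75,-0.01,-8,-1,0.05,0.75,-0.01,-8,-1,0.05,0.75,-0.01,-8,-1,0.05,0.75,-0.01,-8,-1,0.05,0.75,-0.01,-8,-1,0,0,0,0],
)

```text
clock: 7.85
position: [0.5777, 0.0401, 0.0739]
ee_rot: [0.001, 0.862, 0.507, -0.0]
contact_force: [0.6, -2.6, -1.0]
width: 0.0001
gripper_force: 1.3
```

```bash
python3 -c "
from h import *
mark('pics/w3.png')"
```

```text
t 7.85 p [0.5777 0.0401 0.0739] tx ang 60.9 alpha 242.9 rho 55.5 mm tilt -1.000 F [ 0.6 -2.6 -1. ] q [-0.05  0.41  1.72 -0.    1.01  0.46] w 0.0001
nut centre in tool mm [55.5 -1.9 -0.1]
median 145.74365 darkest [np.float64(17.0), np.float64(196.0), np.float64(196.5), np.float64(197.0), np.float64(197.5), np.float64(198.0), np.float64(198.5), np.float64(199.0), np.float64(199.5), np.float64(200.0), np.float64(340.0), np.float64(347.0), np.float64(347.5), np.float64(351.5)] [51 51 51 51 51 51 53 54 59 66 66 67 67 67]
axis px at top [246.05022501 150.38159727] post top [245.51513696 157.61872141]
```

Emit:
send_rows(
  steps=[-1,0.2,0,0,0,-1,0.06,0.75,-0.01,-8,-1,0.06,0.75,-0.01,-8,-1,0.06,0.75,-0.01,-8,-1,0.06,0.75,-0.01,-8,-1,0.06,0.75,-0.01,-8,-1,0.06,0.75,-0.01,-8,-1,0,0,0,0],
)

```text
clock: 8.7
position: [0.6236, 0.0381, 0.0745]
ee_rot: [0.002, 0.581, 0.814, -0.0]
contact_force: [2.2, -5.4, -2.3]
width: -0.0002
gripper_force: 3.0
```

```bash
python3 -c "
from h import *
mark('pics/w4.png')"
```

```text
t 8.70 p [0.6236 0.0381 0.0745] tx ang 109.0 alpha 291.9 rho 55.4 mm tilt -1.000 F [ 2.2 -5.4 -2.3] q [-0.05  0.47  1.62 -0.    1.05 -0.38] w -0.0002
nut centre in tool mm [55.3 -2.8 -0.2]
median 82.18848 darkest [np.float64(246.0), np.float64(246.5), np.float64(247.0), np.float64(247.5), np.float64(248.0), np.float64(248.5), np.float64(249.0), np.float64(249.5), np.float64(250.0), np.float64(250.5), np.float64(251.0), np.float64(251.5), np.float64(252.0), np.float64(252.5)] [26 27 27 27 28 28 28 32 34 40 44 54 56 69]
axis px at top [247.44315257 152.44834479] post top [247.13429193 160.05551066]
```

Emit:
send_rows(
  steps=[-1,0.05,0.75,-0.01,-8,-1,0.05,0.75,-0.01,-8,-1,0.05,0.75,-0.01,-8,-1,0.05,0.75,-0.01,-8,-1,0.05,0.75,-0.01,-8,-1,0.05,0.75,-0.01,-8,-1,0,0,0,0],
)

```text
clock: 9.45
position: [0.6554, 0.0705, 0.0754]
ee_rot: [0.001, 0.201, 0.98, 0.001]
contact_force: [2.1, 1.0, -2.1]
width: -0.0001
gripper_force: 1.2
```

```bash
python3 -c "
from h import *
mark('pics/w5.png',.09)"
```

```text
t 9.45 p [0.6554 0.0705 0.0754] tx ang 156.9 alpha 340.0 rho 55.7 mm tilt -1.000 F [ 2.1  1.  -2.1] q [ 0.    0.51  1.54  0.    1.09 -1.17] w -0.0001
nut centre in tool mm [55.6 -3.1 -0.1]
median 80.16455 darkest [np.float64(291.0), np.float64(291.5), np.float64(292.0), np.float64(292.5), np.float64(293.0), np.float64(293.5), np.float64(294.0), np.float64(294.5), np.float64(295.0), np.float64(295.5), np.float64(296.0), np.float64(296.5), np.float64(297.0), np.float64(297.5)] [25 25 26 26 26 26 27 28 32 34 44 46 54 60]
axis px at top [247.77075213 155.01211454] post top [247.51235161 162.59985365]
```

Emit:
send_rows(
  steps=[-1,-1,-0.1,0,0,-1,-1,-0.2,0,0,-1,0.08,-1.12,0,8.5,-1,0.08,-1.12,0,8.5,-1,0.08,-1.12,0,8.5,-1,0.08,-1.12,0,8.5,-1,0.08,-1.12,0,8.5,-1,0.08,-1.12,0,8.5,-1,0.08,-1.12,0,8.5,-1,0.08,-1.12,0,8.5,-1,0.08,-1.12,0,8.5,-1,0.08,-1.12,0,8.5],
)

```text
clock: 10.7
position: [0.5781, 0.0154, 0.0754]
ee_rot: [-0.0, 0.812, 0.584, -0.0]
contact_force: [1.3, -0.4, -0.2]
width: 0.0
gripper_force: 0.0
```

Emit:
send_rows(
  steps=[-1,0.08,-1.12,0,8.5,-1,0.08,-1.12,0,8.5,-1,0.08,-1.12,0,8.5,-1,0.08,-1.12,0,8.5,-1,0.08,-1.12,0,8.5,-1,0.08,-1.12,0,8.5,-1,0.08,-1.12,0,8.5,-1,0.08,-1.12,0,8.5,-1,0.08,-1.12,0,8.5,-1,0.08,-1.12,0,8.5,-1,0.08,-1.12,0,8.5,-1,0,0,0,0],
)

```text
clock: 11.9
position: [0.5319, 0.1165, 0.0755]
ee_rot: [-0.0, 0.982, -0.187, 0.0]
contact_force: [0.9, -0.5, -1.1]
width: -0.0001
gripper_force: 0.0
```

```bash
python3 -c "
from h import *
mark('pics/w6.png',.09)"
```

```text
t 11.90 p [0.5319 0.1165 0.0755] tx ang -21.6 alpha 159.2 rho 76.0 mm tilt -1.000 F [ 0.9 -0.5 -1.1] q [0.09 0.36 1.8  0.   0.98 2.03] w -0.0001
nut centre in tool mm [76.  -1.1  0. ]
median 139.92285 darkest [np.float64(291.0), np.float64(291.5), np.float64(292.0), np.float64(292.5), np.float64(293.0), np.float64(293.5), np.float64(294.0), np.float64(294.5), np.float64(295.0), np.float64(295.5), np.float64(296.0), np.float64(296.5), np.float64(297.0), np.float64(297.5)] [44 44 44 44 44 45 47 49 53 57 62 73 80 96]
axis px at top [243.02782956 106.60651084] post top [241.97493484 107.35269654]
```

Emit:
send_rows(
  steps=[-1,0.08,-1.12,0,8.5,-1,0.08,-1.12,0,8.5,-1,0.08,-1.12,0,8.5,-1,1,0,0,0,-1,0.7,-0.05,0,0,-1,0.3,0,0,0,-1,0.2,0,0,0,-1,0.1,0,0,0],
)

```text
clock: 12.75
position: [0.5628, 0.1288, 0.0753]
ee_rot: [-0.001, 0.917, -0.399, -0.004]
contact_force: [-6.9, 8.7, 4.2]
width: 0.0002
gripper_force: 5.5
```

Emit:
send_rows(
  steps=[-1,0.02,0.37,0,-4,-1,0.05,0.75,-0.01,-8,-1,0.05,0.75,-0.01,-8,-1,0.05,0.75,-0.01,-8,-1,0.05,0.75,-0.01,-8,-1,0.05,0.75,-0.01,-8,-1,0.05,0.75,-0.01,-8,-1,0.06,0.75,-0.01,-8,-1,0.07,0.75,-0.01,-8,-1,0.07,0.75,-0.01,-8,-1,0.07,0.75,-0.01,-8],
)

```text
clock: 13.85
position: [0.5596, 0.0542, 0.0763]
ee_rot: [0.0, 0.947, 0.32, -0.0]
contact_force: [-0.0, -0.6, -0.2]
width: -0.0003
gripper_force: 0.0
```

```bash
python3 -c "
from h import *
mark('pics/w7.png',.091)"
```

```text
t 13.85 p [0.5596 0.0542 0.0763] tx ang 37.4 alpha 219.1 rho 55.9 mm tilt -1.000 F [-0.  -0.6 -0.2] q [-0.03  0.39  1.76 -0.    1.    0.89] w -0.0003
nut centre in tool mm [55.9 -1.7 -0. ]
median 139.36548 darkest [np.float64(336.5), np.float64(337.0), np.float64(337.5), np.float64(338.0), np.float64(338.5), np.float64(339.0), np.float64(339.5), np.float64(340.0), np.float64(340.5), np.float64(341.0), np.float64(341.5), np.float64(342.0), np.float64(342.5), np.float64(343.0)] [34 36 38 38 40 41 42 42 43 46 50 56 59 62]
axis px at top [244.69211039 149.35395504] post top [244.0014559  155.63086907]
```

Emit:
send_rows(
  steps=[-1,0.15,0,0,0,-1,0.15,0,0,0,-1,0.09,0.75,-0.01,-8,-1,0.09,0.75,-0.01,-8,-1,0.09,0.75,-0.01,-8,-1,0.09,0.75,-0.01,-8,-1,0.08,0.75,-0.01,-8,-1,0.08,0.75,-0.01,-8,-1,0.07,0.75,-0.01,-8,-1,0,0,0,0],
)

```text
clock: 14.9
position: [0.6103, 0.0346, 0.077]
ee_rot: [0.002, 0.688, 0.726, -0.002]
contact_force: [0.9, -8.7, 0.6]
width: -0.0002
gripper_force: 4.1
```

```bash
python3 -c "
from h import *
mark('pics/w8.png',.092)"
```

```text
t 14.90 p [0.6103 0.0346 0.077 ] tx ang 93.0 alpha 277.6 rho 55.4 mm tilt -1.000 F [ 0.9 -8.7  0.6] q [-0.05  0.45  1.65 -0.01  1.05 -0.1 ] w -0.0002
nut centre in tool mm [55.2 -4.4 -0.3]
median 77.12109 darkest [np.float64(30.5), np.float64(31.0), np.float64(31.5), np.float64(32.0), np.float64(32.5), np.float64(33.0), np.float64(33.5), np.float64(34.0), np.float64(34.5), np.float64(35.0), np.float64(35.5), np.float64(36.0), np.float64(36.5), np.float64(37.0)] [23 23 23 24 24 25 27 28 32 36 40 47 51 58]
axis px at top [242.77099646 151.80932557] post top [241.94010734 158.1058051 ]
```

Emit:
send_rows(
  steps=[-1,0.06,0.73,-0.01,-8.5,-1,0.06,0.73,-0.01,-8.5,-1,0.06,0.73,-0.01,-8.5,-1,0.06,0.73,-0.01,-8.5,-1,0.06,0.73,-0.01,-8.5,-1,0.06,0.73,-0.01,-8.5,-1,0.06,0.73,-0.01,-8.5,-1,0.06,0.73,-0.01,-8.5,-1,0,0,0,0],
)

```text
clock: 15.85
position: [0.6556, 0.0715, 0.0778]
ee_rot: [0.002, 0.166, 0.986, 0.0]
contact_force: [6.0, -1.6, -3.1]
width: 0.0001
gripper_force: 2.8
```

```bash
python3 -c "
from h import *
mark('pics/w9.png',.092)"
```

```text
t 15.85 p [0.6556 0.0715 0.0778] tx ang 160.9 alpha 341.1 rho 55.6 mm tilt -1.000 F [ 6.  -1.6 -3.1] q [ 0.    0.51  1.53 -0.    1.1  -1.23] w 0.0001
nut centre in tool mm [55.6 -0.2 -0.3]
median 77.83154 darkest [np.float64(90.5), np.float64(91.0), np.float64(91.5), np.float64(92.0), np.float64(92.5), np.float64(93.0), np.float64(93.5), np.float64(94.0), np.float64(94.5), np.float64(95.0), np.float64(172.0), np.float64(210.5), np.float64(211.0), np.float64(237.0)] [58 59 59 59 59 60 61 64 65 75 75 75 75 75]
axis px at top [254.29680543 155.39304781] post top [254.82050038 162.02642199]
```

Emit:
send_rows(
  steps=[-1,-1,0,0,0,-1,-1,0,0,0,-1,0.08,-1.12,0,8.5,-1,0.08,-1.12,0,8.5,-1,0.08,-1.12,0,8.5,-1,0.08,-1.12,0,8.5,-1,0.08,-1.12,0,8.5,-1,0.08,-1.12,0,8.5,-1,0.08,-1.12,0,8.5,-1,0.08,-1.12,0,8.5,-1,0.08,-1.12,0,8.5,-1,0.08,-1.12,0,8.5],
)

```text
clock: 17.1
position: [0.5818, 0.0153, 0.0778]
ee_rot: [-0.0, 0.791, 0.612, -0.0]
contact_force: [-0.3, -0.9, -1.1]
width: 0.0001
gripper_force: 0.0
```

Emit:
send_rows(
  steps=[-1,0.08,-1.12,0,8.5,-1,0.08,-1.12,0,8.5,-1,0.08,-1.12,0,8.5,-1,0.08,-1.12,0,8.5,-1,0.08,-1.12,0,8.5,-1,0.08,-1.12,0,8.5,-1,0.08,-1.12,0,8.5,-1,0.08,-1.12,0,8.5,-1,0.08,-1.12,0,8.5,-1,0.08,-1.12,0,8.5,-1,0.08,-1.12,0,8.5,-1,0.08,-1.12,0,8.5],
)

```text
clock: 18.3
position: [0.5322, 0.1228, 0.0779]
ee_rot: [-0.0, 0.973, -0.23, -0.001]
contact_force: [0.5, 0.5, 0.5]
width: 0.0
gripper_force: 0.0
```

Emit:
send_rows(
  steps=[-1,0.08,-1.12,-0.1,8.5,-1,0.08,-1.12,0,8.5,-1,0,0,0,0],
)

```text
clock: 18.6
position: [0.5461, 0.1416, 0.0789]
ee_rot: [-0.0, 0.93, -0.367, 0.0]
contact_force: [0.2, 0.1, -0.0]
width: 0.0001
gripper_force: 0.0
```

```bash
python3 -c "
from h import *
mark('pics/w10.png',.092)"
```

```text
t 18.60 p [0.5461 0.1416 0.0789] tx ang -43.1 alpha 137.5 rho 77.2 mm tilt -1.000 F [ 0.2  0.1 -0. ] q [0.13 0.39 1.75 0.   1.   2.45] w 0.0001
nut centre in tool mm [77.1 -0.8  0. ]
median 139.5293 darkest [np.float64(89.5), np.float64(90.0), np.float64(90.5), np.float64(91.0), np.float64(91.5), np.float64(92.0), np.float64(92.5), np.float64(93.0), np.float64(93.5), np.float64(94.0), np.float64(94.5), np.float64(95.0), np.float64(95.5), np.float64(96.0)] [ 49  49  49  49  50  50  51  51  56  60  73  77  90 101]
axis px at top [243.68766235 105.75321199] post top [242.85917666 106.30435714]
```

Emit:
send_rows(
  steps=[-1,1,0,0,0,-1,0.8,-0.05,0,0,-1,0.4,0,0,0,-1,0.2,0,0,0,-1,0.1,0,0,0,-1,0.04,0.37,0,-4,-1,0.08,0.75,-0.01,-8,-1,0.08,0.75,-0.01,-8,-1,0.08,0.75,-0.01,-8,-1,0.08,0.75,-0.01,-8],
)

```text
clock: 19.65
position: [0.5471, 0.0937, 0.0792]
ee_rot: [-0.001, 0.998, -0.059, -0.003]
contact_force: [-6.8, 1.9, 5.3]
width: -0.0001
gripper_force: 3.0
```

Emit:
send_rows(
  steps=[-1,0.08,0.75,-0.01,-8,-1,0.08,0.75,-0.01,-8,-1,0.09,0.75,-0.01,-8,-1,0.09,0.75,-0.01,-8,-1,0.09,0.74,-0.01,-8,-1,0.09,0.74,-0.01,-8],
)

```text
clock: 20.25
position: [0.563, 0.0507, 0.0798]
ee_rot: [-0.0, 0.936, 0.353, -0.002]
contact_force: [-3.5, -0.3, 3.0]
width: -0.0002
gripper_force: 1.7
```

```bash
python3 -c "
from h import *
mark('pics/w11.png',.093)"
```

```text
t 20.25 p [0.563  0.0507 0.0798] tx ang 41.3 alpha 224.1 rho 55.7 mm tilt -1.000 F [-3.5 -0.3  3. ] q [-0.03  0.39  1.74 -0.    1.01  0.82] w -0.0002
nut centre in tool mm [55.6 -2.7 -0.2]
median 140.29932 darkest [np.float64(0.5), np.float64(1.0), np.float64(12.5), np.float64(13.0), np.float64(177.5), np.float64(178.0), np.float64(178.5), np.float64(179.0), np.float64(179.5), np.float64(180.0), np.float64(180.5), np.float64(181.0), np.float64(181.5), np.float64(182.0)] [49 49 49 49 49 50 52 53 56 61 64 64 64 64]
axis px at top [242.61398069 149.4973887 ] post top [241.72477558 154.91549033]
```

Emit:
send_rows(
  steps=[-1,0.15,0,0,0,-1,0.09,0.74,-0.01,-8.2,-1,0.09,0.74,-0.01,-8.2,-1,0.09,0.74,-0.01,-8.2,-1,0.09,0.74,-0.01,-8.2,-1,0.08,0.74,-0.01,-8.2,-1,0.07,0.74,-0.01,-8.2,-1,0.06,0.74,-0.01,-8.2,-1,0.06,0.74,-0.01,-8.2],
)

```text
clock: 21.2
position: [0.6215, 0.0372, 0.0806]
ee_rot: [0.0, 0.596, 0.803, -0.001]
contact_force: [-0.6, -1.5, 0.5]
width: -0.0
gripper_force: 0.7
```

Emit:
send_rows(
  steps=[-1,0.06,0.73,-0.01,-8.2,-1,0.06,0.73,-0.01,-8.2,-1,0.06,0.73,-0.01,-8.2,-1,0.06,0.73,-0.01,-8.2,-1,0.06,0.73,-0.01,-8.2,-1,0.06,0.73,-0.01,-8.2,-1,0.06,0.73,-0.01,-8.2,-1,0,0,0,0],
)

```text
clock: 22.0
position: [0.6567, 0.0746, 0.0813]
ee_rot: [0.001, 0.14, 0.99, 0.0]
contact_force: [1.4, -0.4, -0.7]
width: 0.0001
gripper_force: 0.6
```

```bash
python3 -c "
from h import *
mark('pics/w12.png',.094)"
```

```text
t 22.00 p [0.6567 0.0746 0.0813] tx ang 163.9 alpha 344.5 rho 55.7 mm tilt -1.000 F [ 1.4 -0.4 -0.7] q [ 0.01  0.51  1.52  0.    1.11 -1.28] w 0.0001
nut centre in tool mm [55.7 -0.6 -0.1]
median 78.11548 darkest [np.float64(248.5), np.float64(249.0), np.float64(249.5), np.float64(250.0), np.float64(250.5), np.float64(251.0), np.float64(251.5), np.float64(252.0), np.float64(252.5), np.float64(253.0), np.float64(253.5), np.float64(254.0), np.float64(254.5), np.float64(255.0)] [24 24 24 24 25 25 26 28 30 36 38 47 49 59]
axis px at top [253.18031033 154.53621675] post top [253.49987884 159.88308904]
```

Emit:
send_rows(
  steps=[-1,-1,0,0,0,-1,-1,0,0,0,-1,0.08,-1.12,0,8.5,-1,0.08,-1.12,0,8.5,-1,0.08,-1.12,0,8.5,-1,0.08,-1.12,0,8.5,-1,0.08,-1.12,0,8.5,-1,0.08,-1.12,0,8.5,-1,0.08,-1.12,0,8.5,-1,0.08,-1.12,0,8.5,-1,0.08,-1.12,0,8.5,-1,0.08,-1.12,0,8.5],
)

```text
clock: 23.25
position: [0.588, 0.0142, 0.0813]
ee_rot: [0.0, 0.775, 0.632, 0.0]
contact_force: [0.4, 0.1, -0.4]
width: -0.0
gripper_force: 0.0
```

Emit:
send_rows(
  steps=[-1,0.08,-1.12,0,8.5,-1,0.08,-1.12,0,8.5,-1,0.08,-1.12,0,8.5,-1,0.08,-1.12,0,8.5,-1,0.08,-1.12,0,8.5,-1,0.08,-1.12,0,8.5,-1,0.08,-1.12,0,8.5,-1,0.08,-1.12,0,8.5,-1,0.08,-1.12,0,8.5,-1,0.08,-1.12,0,8.5,-1,0.08,-1.12,0,8.5,-1,0,0,0,0],
)

```text
clock: 24.45
position: [0.5297, 0.109, 0.0815]
ee_rot: [-0.0, 0.992, -0.127, 0.0]
contact_force: [0.7, -1.8, 1.0]
width: 0.0
gripper_force: 0.0
```

```bash
python3 -c "
from h import *
mark('pics/w13.png',.094)"
```

```text
t 24.45 p [0.5297 0.109  0.0815] tx ang -14.6 alpha 165.1 rho 75.9 mm tilt -1.000 F [ 0.7 -1.8  1. ] q [0.07 0.35 1.8  0.   0.99 1.9 ] w 0.0
nut centre in tool mm [75.9  0.4  0.1]
median 140.21484 darkest [np.float64(249.0), np.float64(249.5), np.float64(250.0), np.float64(250.5), np.float64(251.0), np.float64(251.5), np.float64(252.0), np.float64(252.5), np.float64(253.0), np.float64(253.5), np.float64(254.0), np.float64(254.5), np.float64(255.0), np.float64(255.5)] [44 45 45 45 45 46 46 47 48 53 58 63 75 80]
axis px at top [246.67446904 106.33683982] post top [246.2999755  106.83264471]
```

Emit:
send_rows(
  steps=[-1,1,0,0,0,-1,0.7,0,0,0,-1,0.4,0,0,0,-1,0.2,0,0,0,-1,0.1,0,0,0,-1,0.04,0.37,0,-4,-1,0.09,0.75,-0.01,-8,-1,0.09,0.75,-0.01,-8,-1,0.09,0.75,-0.01,-8,-1,0.09,0.75,-0.01,-8,-1,0.09,0.75,-0.01,-8],
)

```text
clock: 25.6
position: [0.555, 0.0612, 0.0818]
ee_rot: [-0.0, 0.966, 0.257, -0.004]
contact_force: [-8.6, -2.6, 7.0]
width: 0.0003
gripper_force: 4.0
```

Emit:
send_rows(
  steps=[-1,0.1,0,0,0,-1,0.09,0.74,-0.01,-8.2,-1,0.09,0.74,-0.01,-8.2,-1,0.09,0.74,-0.01,-8.2,-1,0.09,0.74,-0.01,-8.2,-1,0,0,0,0],
)

```text
clock: 26.2
position: [0.5806, 0.0389, 0.0822]
ee_rot: [0.002, 0.855, 0.519, -0.004]
contact_force: [-4.2, -10.9, 5.0]
width: 0.0
gripper_force: 5.8
```

```bash
python3 -c "
from h import *
mark('pics/w14.png',.0945)"
```

```text
t 26.20 p [0.5806 0.0389 0.0822] tx ang 62.5 alpha 246.1 rho 55.4 mm tilt -1.000 F [ -4.2 -10.9   5. ] q [-0.05  0.41  1.7  -0.01  1.04  0.44] w 0.0
nut centre in tool mm [55.3 -3.5 -0.5]
median 148.32617 darkest [np.float64(329.5), np.float64(330.0), np.float64(330.5), np.float64(331.0), np.float64(331.5), np.float64(332.0), np.float64(332.5), np.float64(333.0), np.float64(333.5), np.float64(334.0), np.float64(334.5), np.float64(335.0), np.float64(335.5), np.float64(336.0)] [19 20 20 20 20 21 24 26 28 31 35 40 45 51]
axis px at top [242.651978  150.0255109] post top [241.93024498 154.90543305]
```

Emit:
send_rows(
  steps=[-1,0.06,0.74,-0.01,-8,-1,0.06,0.74,-0.01,-8,-1,0.06,0.74,-0.01,-8,-1,0,0,0,0],
)

```text
clock: 26.65
position: [0.6047, 0.0341, 0.0826]
ee_rot: [0.002, 0.729, 0.685, -0.002]
contact_force: [0.4, -6.9, 1.1]
width: 0.0001
gripper_force: 3.7
```

```bash
python3 -c "
from h import *
mark('pics/w15.png',.0945)"
```

```text
t 26.65 p [0.6047 0.0341 0.0826] tx ang 86.4 alpha 271.8 rho 55.5 mm tilt -1.000 F [ 0.4 -6.9  1.1] q [-0.06  0.44  1.65 -0.01  1.05  0.01] w 0.0001
nut centre in tool mm [55.2 -5.2 -0.3]
median 75.16553 darkest [np.float64(0.0), np.float64(0.5), np.float64(1.0), np.float64(354.5), np.float64(355.0), np.float64(355.5), np.float64(356.0), np.float64(356.5), np.float64(357.0), np.float64(357.5), np.float64(358.0), np.float64(358.5), np.float64(359.0), np.float64(359.5)] [22 22 22 22 24 24 26 27 29 34 35 42 48 54]
axis px at top [240.80087897 150.34444985] post top [239.97120783 155.14209336]
```

View pics/w15.png

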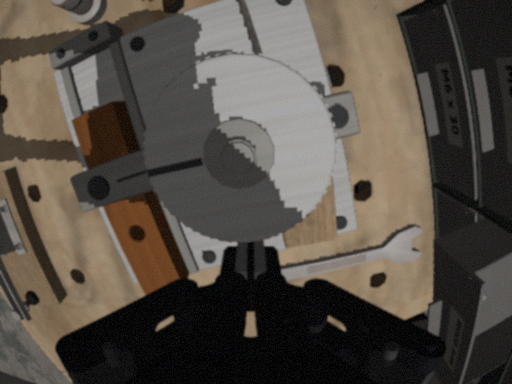

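The wrist view shows the mark running from (201,161) to (148,171). It points at the strap's pin at (98,188), so the nut is close to two turns. I'll check the exact angle by casting rays.

```bash
cat >> h.py <<'E'
def wonz(w,u,v,z,s,R):
    m=w["mtx"];d=np.array([u-m[0,2],v-m[1,2]]);r=np.hypot(*d);th=r/m[0,0]
    c=np.r_[d/r*np.sin(th),np.cos(th)];M=w["mount"];D=R@M[:3,:3]@c;O=s["position"]+R@M[:3,3]
    return O+D*(z-O[2])/D[2]
E
python3 - <<'E'
from h import *
s,R=st();w=get_image("wrist")
g=cv2.cvtColor(w["color"],cv2.COLOR_RGB2GRAY)
for x in (152,160,170,180,190,198):
    y0=171+(x-148)*(-10/53); c=g[int(y0)-9:int(y0)+10,x].astype(float);y=np.arange(int(y0)-9,int(y0)+10)
    k=np.clip(np.median(c)-8-c,0,None);yy=(k*y).sum()/k.sum()
    P=wonz(w,x,yy,.094,s,R)[:2];print(x,round(yy,1),P.round(4)); 
    try: L.append(P)
    except NameError: L=[P]
vx,vy,_,_=cv2.fitLine(np.float32(L)*1000,cv2.DIST_HUBER,0,.1,.1).ravel()
print("mark dir deg",np.degrees(np.arctan(vy/vx)))
for n,p,z in(("pin",(98,188),.058),("post",(240,150),.106),("washer",(239,152),.097)): print(n,wonz(w,*p,z,s,R).round(4))
p=wonz(w,98,188,.058,s,R)[:2];print("pin->N deg",np.degrees(np.arctan2(*(N-p)[::-1])))
E
```

```text
t 26.70 p [0.6047 0.0341 0.0826] tx ang 86.3 alpha 271.7 rho 55.5 mm tilt -1.000 F [ 0.7 -7.4  0.3] q [-0.06  0.43  1.65 -0.01  1.05  0.01] w 0.0002
nut centre in tool mm [55.2 -5.2 -0.3]
152 172.3 [0.5605 0.0824]
160 170.4 [0.5646 0.083 ]
170 168.0 [0.5697 0.0837]
180 165.9 [0.5746 0.0843]
190 163.6 [0.5794 0.085 ]
198 161.9 [0.5832 0.0856]
mark dir deg 7.8460197
pin [0.5076 0.0672 0.058 ]
post [0.6032 0.0916 0.106 ]
washer [0.6023 0.0892 0.097 ]
pin->N deg 13.154467320017268
```

Emit:
send_rows(
  steps=[-1,0.02,0.21,0,-2.2,-1,0.02,0.21,0,-2.2,-1,0,0,0,0],
)

```text
clock: 27.05
position: [0.6083, 0.0343, 0.0826]
ee_rot: [0.002, 0.702, 0.712, -0.002]
contact_force: [-0.4, -7.7, 1.3]
width: -0.0001
gripper_force: 3.7
```

Emit:
send_rows(
  steps=[-1,-0.2,0,0,0,-1,-0.4,0,0,0,-1,-1,0,0,0,-1,-2,0,0,0,-1,-1,0,0,0,-1,0,0,0,0],
)

```text
clock: 27.65
position: [0.6084, -0.0094, 0.0824]
ee_rot: [0.0, 0.704, 0.71, 0.0]
contact_force: [1.6, -0.1, 0.3]
width: -0.0002
gripper_force: 0.0
```

```bash
cat > m.py <<'E'
from h import *
s,R=st();w=get_image("wrist");cv2.imwrite("pics/w16.png",w["color"][:,:,::-1])
g=cv2.cvtColor(w["color"],cv2.COLOR_RGB2GRAY).astype(float)
# coarse angle, then dark-line centroids on arcs, each cast back to the top plane
P=[];zt=.094
for r in np.arange(.022,.042,.002):
    a=np.radians(np.arange(172,212,.5));px=np.float32([wproj(w,np.r_[N+r*np.array([np.cos(x),np.sin(x)]),zt],s,R) for x in a])
    v=cv2.remap(np.float32(g),px[:,0:1].copy(),px[:,1:2].copy(),cv2.INTER_LINEAR).ravel()
    k=np.clip(np.median(v)*.8-v,0,None)
    if k.sum()<20: continue
    x=(k*a).sum()/k.sum();P.append(N+r*np.array([np.cos(x),np.sin(x)]));print("r %.3f ang %.1f"%(r,np.degrees(x)-180),end="; ")
vx,vy,_,_=cv2.fitLine(np.float32(P)*1000,cv2.DIST_HUBER,0,.1,.1).ravel();print("\nmark dir",np.degrees(np.arctan(vy/vx)))
E
python3 m.py
```

```text
t 27.65 p [ 0.6084 -0.0094  0.0824] tx ang 90.5 alpha 273.1 rho 99.0 mm tilt -1.000 F [ 1.6 -0.1  0.3] q [-0.13  0.44  1.65  0.    1.06 -0.14] w -0.0002
nut centre in tool mm [98.9 -4.5 -0. ]
r 0.022 ang 13.4; r 0.024 ang 13.3; r 0.026 ang 13.2; r 0.028 ang 13.2; r 0.030 ang 13.1; r 0.032 ang 12.9; r 0.034 ang 12.8; r 0.036 ang 12.8; r 0.038 ang 12.6; r 0.040 ang 12.6; r 0.042 ang 12.5; 
mark dir 11.467229
```

View pics/w16.png

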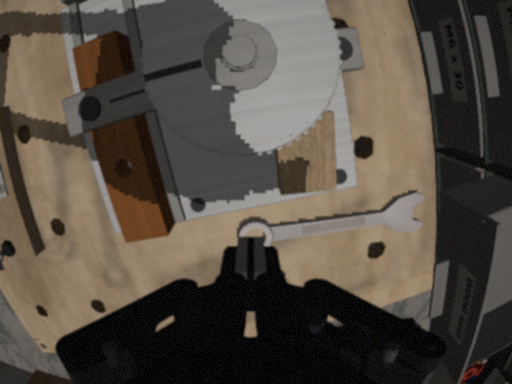

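The wrist view shows the mark, (145,76)–(200,64), collinear with the strap's slit and its pin at (90,108). The nut therefore stands at two turns. The bar's open end has its top corners at (127,240) and (172,232).

Run:
```python
from h import *
s,R=st();w=get_image("wrist")
a=wonz(w,127,240,.036,s,R)[:2];b=wonz(w,172,232,.036,s,R)[:2];print("bar end corners",a,b,np.linalg.norm(a-b),"mid",(a+b)/2)
y=np.radians(12.2);J=np.array([[np.cos(y),-np.sin(y)],[np.sin(y),np.cos(y)]])
e=N+J@[-.095,-.1];print("nominal end",e)
t=N+J@[-.095,-.145];d=np.r_[t-s["position"][:2],.026-s["position"][2]];print("target",t,"tool delta cm",R.T@d*100)
```

```text
t 27.70 p [ 0.6083 -0.0085  0.0824] tx ang 90.6 alpha 273.1 rho 98.1 mm tilt -1.000 F [-0.1  0.6  0.3] q [-0.13  0.44  1.65  0.    1.06 -0.14] w 0.0001
nut centre in tool mm [98.  -4.3  0.1]
bar end corners [ 0.51414228 -0.03003467] [ 0.5510577  -0.02181081] 0.037820370026522734 mid [ 0.53259999 -0.02592274]
nominal end [ 0.53127797 -0.02831745]
target [ 0.54078759 -0.07230116] tool delta cm [-6.3221385  -6.80888433  5.63929117]
```

Emit:
send_rows(
  steps=[-1,-2.1,-2.3,0,0,-1,-2.1,-2.3,0,0,-1,-2.1,-2.2,0,0,-1,0,0,0,-5.8,-1,0,0,1.5,-5.8,-1,0,0,2,0,-1,0,0,2.1,0,-1,0,0,0,0],
)

```text
clock: 28.55
position: [0.5388, -0.0704, 0.0243]
ee_rot: [-0.003, 0.627, 0.779, -0.001]
contact_force: [-0.8, -0.4, 0.1]
width: 0.0002
gripper_force: 0.0
```

Run:
```python
from h import *
s,R=st();y=np.radians(12.2);J=np.array([[np.cos(y),-np.sin(y)],[np.sin(y),np.cos(y)]])
print("jig",J.T@(s["position"][:2]-N))
```

```text
t 28.55 p [ 0.5388 -0.0704  0.0243] tx ang 102.3 alpha 248.1 rho 172.3 mm tilt -1.000 F [-0.8 -0.4  0.1] q [-0.26  0.43  1.85  0.    0.86 -0.47] w 0.0002
nut centre in tool mm [142.6  96.8  -0. ]
jig [-0.09658896 -0.1427244 ]
```

Emit:
send_rows(
  steps=[-1,1,0,0,0,-1,1,0,0,0,-1,0.6,0,0,0,-1,0.4,0,0,0,-1,0.4,0,0,0,-1,0.4,0,0,0,-1,0.4,0,0,0,-1,0.4,0,0,0,-1,0.4,0,0,0,-1,0.4,0,0,0,-1,0.4,0,0,0],
)

```text
clock: 29.65
position: [0.5286, -0.0149, 0.0265]
ee_rot: [0.0, 0.628, 0.778, 0.0]
contact_force: [-0.2, -2.9, 2.0]
width: -0.0
gripper_force: 1.4
```

Emit:
send_rows(
  steps=[-1,0.4,0,0,0,-1,0.4,0,0,0,-1,0.3,0,0,0,-1,0.3,0,0,0,-1,0.2,0,0,0,-1,0,0,0,0],
)

```text
clock: 30.25
position: [0.5249, 0.0011, 0.0264]
ee_rot: [-0.0, 0.628, 0.778, 0.0]
contact_force: [0.2, -1.4, 0.5]
width: 0.0
gripper_force: 0.5
```

```bash
cat > j.py <<'E'
from h import *
s,R=st();y=np.radians(12.2);J=np.array([[np.cos(y),-np.sin(y)],[np.sin(y),np.cos(y)]])
print("jig",J.T@(s["position"][:2]-N))
E
python3 j.py
```

```text
t 30.25 p [0.5249 0.0011 0.0264] tx ang 102.2 alpha 228.5 rho 117.9 mm tilt -1.000 F [ 0.2 -1.4  0.5] q [-0.13  0.4   1.9   0.    0.84 -0.35] w 0.0
nut centre in tool mm [69.8 95.   0. ]
jig [-0.0949844 -0.0698653]
```

Pushing goes smoothly. About 4 mm remains to the stop.

Emit:
send_rows(
  steps=[-1,0.2,0,0,0,-1,0.15,0,0,0,-1,0.1,0,0,0,-1,0,0,0,0],
)

```text
clock: 30.65
position: [0.5241, 0.0051, 0.0264]
ee_rot: [-0.0, 0.628, 0.779, -0.0]
contact_force: [1.0, -2.2, 1.2]
width: -0.0004
gripper_force: 0.9
```

Emit:
send_rows(
  steps=[-1,0.1,0,0,0,-1,0.1,0,0,0,-1,0,0,0,0],
)

```text
clock: 30.95
position: [0.5245, 0.0054, 0.0265]
ee_rot: [0.001, 0.627, 0.779, -0.001]
contact_force: [1.3, -7.2, -1.1]
width: -0.0003
gripper_force: 3.8
```

Emit:
send_rows(
  steps=[-1,0.1,0,0,0,-1,0.1,0,0,0,-1,0,0,0,0],
)

```text
clock: 31.25
position: [0.525, 0.0055, 0.0268]
ee_rot: [0.003, 0.626, 0.779, -0.001]
contact_force: [1.9, -13.3, -0.3]
width: 0.0003
gripper_force: 6.6
```

```bash
python3 j.py
```

```text
t 31.25 p [0.525  0.0055 0.0268] tx ang 102.4 alpha 227.1 rho 114.6 mm tilt -1.000 F [  1.9 -13.3  -0.3] q [-0.12  0.4   1.9  -0.01  0.84 -0.33] w 0.0003
nut centre in tool mm [65.2 94.2 -0.3]
jig [-0.09393449 -0.06559084]
```

The bar has stopped at the predicted −66 mm and the force is rising, so it is against the stop. I'll back off slowly, raise the tool clear and check.

Emit:
send_rows(
  steps=[-1,-0.2,0,0,0,-1,-0.3,0,0,0,-1,-1,0,0,0,-1,-2,0,0,0,-1,-3,0,0,0,-1,-2,0,-3,0,-1,0,0,-4,0,-1,0,0,-4,0,-1,0,0,-3,0,-1,-4,0,0,0,-1,-3,0,0,0,-1,0,0,0,0],
)

```text
clock: 32.45
position: [0.5574, -0.146, 0.1667]
ee_rot: [0.001, 0.629, 0.778, -0.0]
contact_force: [0.8, 1.0, 0.1]
width: 0.0
gripper_force: 0.0
```

Run:
```python
from h import *
s,R=st();i=get_image("top")
c=cv2.resize(i["color"][120:250,200:345],(660,592),interpolation=cv2.INTER_CUBIC);cv2.imwrite("pics/end.png",c[:,:,::-1])
```

```text
t 32.45 p [ 0.5574 -0.146   0.1667] tx ang 102.1 alpha 259.0 rho 239.8 mm tilt -1.000 F [0.8 1.  0.1] q [-0.38  0.32  1.61 -0.    1.21 -0.59] w 0.0
nut centre in tool mm [220.7  93.9  -0.3]
```

View pics/end.png

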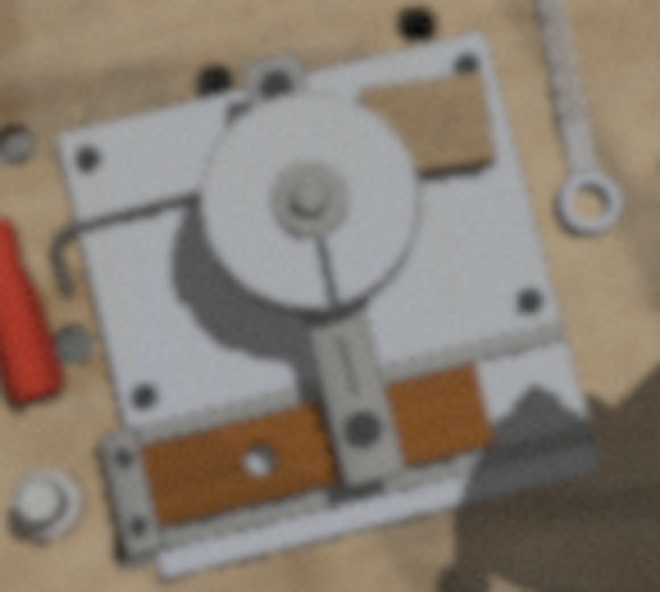

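The final top view shows the bar's left end against the stop at (150,490). The mark, (320,240)–(334,303), lines up with the strap, and the loose things are where they were.

```bash
python3 -c "
from rig import *
print(sign_off())"
```

```text
the job is handed in; nothing more can be done
None
```

The job is handed in: the nut stands two full turns out with its mark in line with the strap toward the pin, the bar was then pushed against the end stop, and the loose things in the final view (offcut, hex key, dog, spanner, screwdriver handle) had not moved.

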